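# Pack the bonding press with the pressure plate that just fits

## Task

A glued phone lies in the bonding press, and the press's short stroke only grips if the space over the phone is filled. Starting with the thinnest plate and working up, try the pressure plates in the gap between phone and press foot, then leave the thickest one that goes in pushed home against the stop pins, have the other two lying on the cork mat, and press the lever fully down so that the phone is clamped. Keep the phone in its nest and do not disturb the other things on the bench.

Things in the scene. Friction and masses are not known exactly. Their poses are not given: they have to be found in the camera images.
- press: Grey bonding press, fixed. Base 200 x 150 mm; origin on the bench under the foot's axis; x is the way a plate slides in, z up. Bed 12 mm high; the phone lies on it between 4 mm lugs. An aluminium crosshead (36 mm along x, 66 to 84 mm high, lever clevis up to 119 mm) stands on two columns at x = 0, y = +-60 mm (radius 8 mm); the press foot hangs from it.
- gap (a point): On the foot's axis at the height of the phone's top, 19 mm above the bench; turns with the press. Above it is the foot's rubber sole, 40 x 40 mm. Its height (gap to the phone, lever up) is set by a threaded spindle, differs each time and is not told: 11.5 to 21.9 mm, so the thinnest plate always goes in.
- stop (a point): Midway between two stop pins (36 mm high), on the line where they stop a plate's leading edge, 71.5 mm beyond the foot's axis along the press's x. A plate is home there: its origin then lies 18.5 mm before the foot's axis and its tab's middle 90.5 mm before it, in front of the crosshead.
- phone: White phone, 138 x 68 x 7 mm, loose in the nest on the press bed, long side along the press's x, centred under the foot; 49 mm of it lie open in front of the foot. Origin: centre of its underside; its top, 7 mm above, is what a plate slides on.
- lever (a joint): Press lever: 0 rad up (as at the start), 0.90 rad fully down; it stays where it is left. About 3 N at the knob moves it, 5 N when it clamps. It lowers the foot by 4.9 mm in all, so it grips only if less play than that was left over the plate; the foot is sprung (12 N at first touch, 3 N more per mm).
- knob (a point): Centre of the black ball knob (32 mm across) on the lever, moving with it, 110 mm from the hinge, which runs along the press's y at x = 2 mm, 105 mm above the bench. At the start the lever rises at 0.98 rad over level towards the press's +x; pressing the knob down swings it over to +x until 0.08 rad over level.
- mat: Cork mat, fixed, 250 mm (x) by 210 mm (y), 3 mm thick, where the plates are kept, side by side in any order, tabs towards the right of the robot. Origin: centre of its underside.
- plate_thin: Yellow plastic pressure plate, the thinnest of three: 180 x 50 mm, 10 mm thick, 120 g. Origin: centre of its underside; x along its length to the end that enters the press first (top edge bevelled 1.5 mm over 8 mm); z up. On its other end a grip tab, 34 mm along x, 12 mm thick along y, 40 mm tall above the plate's top, its middle at x = -72 mm: pinch it across y.
- plate_mid: Red plastic pressure plate, the middle one of three: 180 x 50 mm, 14 mm thick, 120 g. Origin: centre of its underside; x along its length to the end that enters the press first (top edge bevelled 1.5 mm over 8 mm); z up. On its other end a grip tab, 34 mm along x, 12 mm thick along y, 40 mm tall above the plate's top, its middle at x = -72 mm: pinch it across y.
- plate_thick: Green plastic pressure plate, the thickest of three: 180 x 50 mm, 18 mm thick, 120 g. Origin: centre of its underside; x along its length to the end that enters the press first (top edge bevelled 1.5 mm over 8 mm); z up. On its other end a grip tab, 34 mm along x, 12 mm thick along y, 40 mm tall above the plate's top, its middle at x = -72 mm: pinch it across y.
- paste_tub: White paste tub, 78 mm across, 31 mm tall, bystander.
- suction_cup: Black suction cup with a ring, 55 mm across, 37 mm tall, bystander.

How it is judged:
By the outcome, as a careful person would: the job done as asked, in the order asked, and still so for the second after the job is handed in, with the robot touching nothing.
It also fails if it takes over 72 s, if anything falls off the work surface, if the arm or the gripper's body presses on something with over 40 N, if the wrist force passes 120 N, or if a joint passes its speed limit or range.

## Robot

A 6-joint arm with a two-finger parallel gripper is mounted at the origin on a cart in front of the work surface, level with it; the furniture and walls round the work are solid. World frame = base frame: x ahead of the robot, y to its left, z up, the work surface at z = 0. Lengths are in m, angles in rad, forces in N, time in s.
With the tool pointing down it reaches from about 0.375 to 0.825 m from the base axis. Payload 5.5 kg.
Tool frame: the origin (TCP) lies midway between the tips of the shut fingers; the grasp point (between the pads) lies manip.tcp_to_grasp behind it (manip.tcp_to_grasp is the distance from the TCP to the grasp point, in m); z points along the fingers, y is the line along which they close (so a half turn about z gives the same grasp; the last joint's range is limited). The gripper opens to 85 mm and grips with 20 to 120 N. Pads are 22 mm wide; open, the fingers measure 114 mm over their backs; the gripper's body (76 mm by 85 mm) begins 54 mm behind the grasp point. The pads swing forward as they close: fully open they stand 13 mm farther back than shut.
Start: joints at [0, 0.314, -0.047, 1.21, 0, 1.571], TCP at [0.6, -0, 0.231] pointing down, gripper open.
Joint ranges: [-2.67, 2.67], [-0.69, 1.73], [-1.03, 1.25], [-2.08, 2.16], [-1.42, 1.45], [-3.14, 3.14]. Speed limits (rad/s): [2.39, 2.39, 3.01, 3.14, 3.14, 3.14].

## Interface

Orientations are given as a unit quaternion [x, y, z, w].
In Python, from workcell import monitor, get_image, manip gives the robot as it stands.
- The arm moves only by the tool jog_arm, never from a script. Its argument "targets" is one flat list of numbers, 7 for each row, row after row: the turn, a rotation vector about the tool's x, y, z as a fraction of full scale, then the shift along the tool's x, y, z as a fraction of full scale, then the opening, from -1 (shut) to 1 (fully open). A call has 1 to 10 rows; each row is the pose to reach, as a shift and turn from the pose commanded when the call began, along the tool's axes at that moment; what a row does not reach only later rows make up. Full scale, the value 1, is 300 mm for a shift and 90 degrees for a turn. A row lasts 1/12 s, in which the tool goes at most 41.7 mm and 7.16 degrees, less where a joint would pass 70% of its speed; a pose out of reach is approached as far as the arm can. A call with a number of a shift or a turn outside -1 to 1 is refused whole. A call with a gripper value outside its range is refused whole. The fingers move at their own pace and stop on an object; "newtons" is the grip in N (left out, the last holds). Time passes only in rows, so rows that repeat a pose let the fingers close. It gives the time, the measured TCP pose, the force, the opening and the grip force at its end, in the units of the state.
- monitor.get_obs(): the state, without advancing time (a new reading comes with each control period).
- get_image(name): name is "scene" or "side" or "wrist"; returns a dict with "frame" (420x560x3 uint8, blue, green, red), "fx", "fy", "cx", "cy" (pixels), "cam_to_world" (4x4, takes a point from camera to world coordinates). Camera axes: x right, y down, z forward; pixel columns grow to the right and rows downward; lengths in m; the calibration is good to about 2 mm. A picture is of the moment at which its call begins. There is no depth.
- manip.hand_in(): hands the job in; it is judged then, once.
The state is a dict: "clock": time; "joints": joint angles; "joint_vel": joint speeds; "effort": joint torques, N m; "position": TCP position; "orientation": TCP orientation; "force": force on the tool from outside, world axes, zero at the start; "ft_torque": the same for the moment, N m; "grip_width": finger opening in m; "grasp_force": force on a finger pad.
Only numpy, scipy, OpenCV 4.12 (cv2) and the standard library are available. Lean on these libraries where they do the work, as an engineer would, in place of code of your own. Each camera call takes 0.05 s, during which the arm holds its last target. There are 200 camera calls.

## Working session

There is one attempt and no reset: what is moved stays moved. The work goes in short steps, Python scripts to look and compute and a tool call to move; the robot and the scene stay as the last step left them, time stands still between calls to the robot, and variables do not carry over. Pictures are saved under pics/ and viewed, at most 11 in all, crops included, and the job is handed in when it is done.

Besides the shell and the picture viewer there is one more tool, called after "Request:" by a JSON object that holds its "api" and its "payload". jog_arm: Moves the arm, as the interface text tells. Its arguments: {"type":"object","properties":{"targets":{"type":"array"},"newtons":{"type":"number"}},"required":["targets"]}

```bash
ls; mkdir -p pics
python3 - <<'E'
from workcell import monitor,get_image,manip
import cv2,numpy as np
o=monitor.get_obs()
for k,v in o.items(): print(k,np.round(v,3))
print(manip.tcp_to_grasp)
for n in("scene","side"):
    im=get_image(n); cv2.imwrite(f"pics/{n}0.png",im["frame"]); print(n,im["fx"],im["fy"],im["cx"],im["cy"]); print(np.round(im["cam_to_world"],3))
E
```

```text
pics
clock 0.0
joints [-0.     0.314 -0.048  1.21  -0.     1.571]
joint_vel [ 0.002 -0.     0.001  0.001  0.001 -0.001]
effort [ 2.0000e-03 -5.3959e+01  3.3975e+01  1.9000e-02  0.0000e+00  0.0000e+00]
position [ 0.599 -0.     0.23 ]
orientation [ 0.707  0.707 -0.001 -0.001]
force [ 0.201  0.37  -0.796]
ft_torque [-0.029 -0.024  0.032]
grasp_force 0.0
grip_width 0.085
0.0187
scene 546.8951190938669 546.8951190938669 275.79252804437397 202.7588272207151
[[-0.714 -0.454  0.533 -0.225]
 [-0.7    0.443 -0.56   0.801]
 [ 0.019 -0.773 -0.634  1.001]
 [ 0.     0.     0.     1.   ]]
side 480.59535736678004 480.59535736678004 276.2115913379226 219.9832690289819
[[-0.876 -0.251  0.411  0.041]
 [-0.481  0.462 -0.745  0.849]
 [-0.003 -0.85  -0.526  0.718]
 [ 0.     0.     0.     1.   ]]
```

View pics/scene0.png

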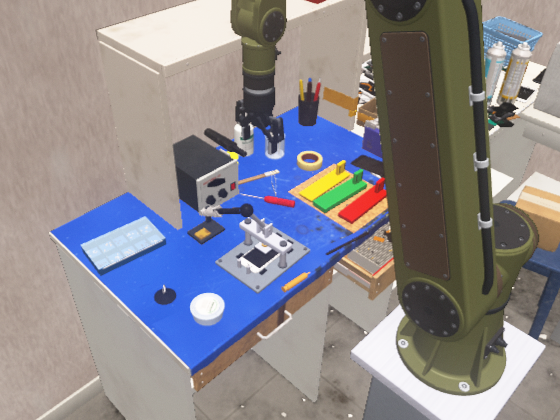

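View pics/side0.png

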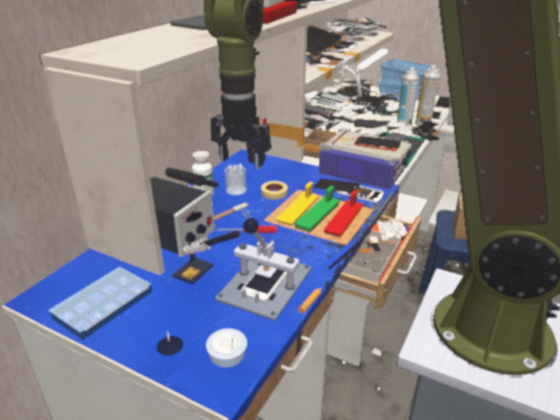

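The scene view shows the press at about (263,250) with its knob at (246,210). The yellow, green and red plates lie on the mat at (325,183), (343,192) and (366,204). The side view agrees with this. Next I'll measure the plates and look at the press up close.

```bash
cat > h.py <<'E'
from workcell import monitor,get_image,manip
import cv2,numpy as np
def ray(im,uv):
    M=im["cam_to_world"]; d=M[:3,:3]@np.array([(uv[0]-im["cx"])/im["fx"],(uv[1]-im["cy"])/im["fy"],1.])
    return M[:3,3],d
def onz(im,uv,z):
    c,d=ray(im,uv); return c+d*(z-c[2])/d[2]
def tri(a,b):
    (c1,d1),(c2,d2)=ray(*a),ray(*b)
    s=np.linalg.lstsq(np.c_[d1,-d2],c2-c1,rcond=None)[0]
    p,q=c1+s[0]*d1,c2+s[1]*d2
    return (p+q)/2,np.linalg.norm(p-q)
def proj(im,p):
    M=im["cam_to_world"]; q=M[:3,:3].T@(np.asarray(p)-M[:3,3])
    return np.array([im["fx"]*q[0]/q[2]+im["cx"],im["fy"]*q[1]/q[2]+im["cy"]])
H={"yellow":((22,150,120),(34,255,255)),"green":((45,120,60),(80,255,255)),"red":((0,190,100),(6,255,255))}
def mask(im,c):
    hsv=cv2.cvtColor(im["frame"],cv2.COLOR_BGR2HSV); m=cv2.inRange(hsv,*map(np.array,H[c]))
    if c=="red": m|=cv2.inRange(hsv,np.array((175,190,100)),np.array((180,255,255)))
    return m
def big(m,k=1):
    cs=cv2.findContours(m,cv2.RETR_EXTERNAL,cv2.CHAIN_APPROX_NONE)[0]
    return sorted(cs,key=cv2.contourArea)[-k:]
E
python3 - <<'E'
from h import *
tiles=[]
for n,(x0,y0) in(("scene",(190,190)),("side",(190,205))):
    im=get_image(n)
    for c,t in(("yellow",.013),("green",.021),("red",.017)):
        k=big(mask(im,c))[0][:,0]
        P=np.array([onz(im,u,t)[:2] for u in k])
        r=cv2.minAreaRect(P.astype(np.float32)); print(n,c,len(k),np.round(r[0],3),np.round(r[1],3),round(r[2],1), 'y range',P[:,1].min().round(3),P[:,1].max().round(3))
    tiles.append(cv2.resize(im["frame"][y0:y0+120,x0:x0+130],None,fx=3,fy=4.9,interpolation=cv2.INTER_CUBIC) if 0 else cv2.resize(im["frame"][y0:y0+130,x0:x0+130],(400,400),interpolation=cv2.INTER_CUBIC))
cv2.imwrite("pics/press.png",np.hstack(tiles))
E
```

```text
scene yellow 131 [ 0.569 -0.262] [0.06  0.226] 3.6 y range -0.373 -0.15
scene green 130 [ 0.499 -0.251] [0.068 0.234] 0.4 y range -0.368 -0.134
scene red 112 [ 0.427 -0.272] [0.056 0.23 ] 3.5 y range -0.386 -0.158
side yellow 106 [ 0.574 -0.276] [0.057 0.248] 2.6 y range -0.399 -0.152
side green 114 [ 0.505 -0.267] [0.062 0.262] 0.7 y range -0.397 -0.136
side red 96 [ 0.431 -0.251] [0.047 0.185] 1.3 y range -0.343 -0.158
```

View pics/press.png

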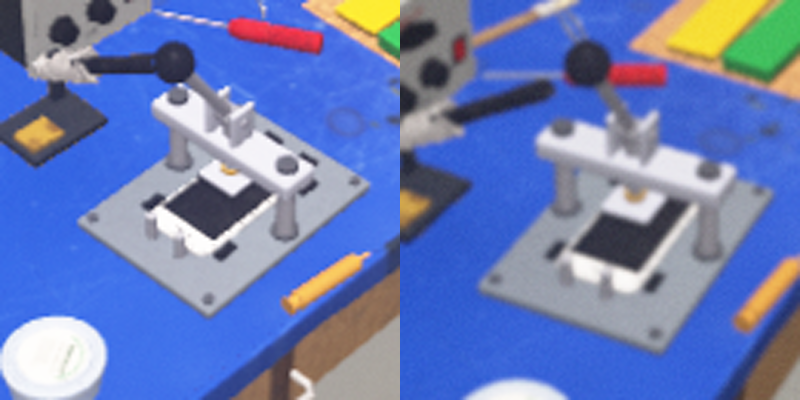

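The crop shows the stop pins on the camera (+y) side of the press, so the press x axis points roughly along world +y. The base corners, crop pixels converted to full-image pixels, are (216,261), (258,292) and (310,250) in the scene view. In the side view they are (216,298), (274,319) and (311,267). The knob is at (247,210) in scene and (251,225) in side.

Run:
```python
from h import *
a,b=get_image("scene"),get_image("side")
s=130/400
S=lambda u,v:(190+u*s,190+v*s)
D=lambda u,v:(190+(u-400)*s,205+v*s)
pts={"L":((80,220),(480,287)),"B":((210,315),(660,352)),"R":((370,185),(773,190)),"knob":((175,62),(587,63)),
"boltFar":((178,96),(562,128)),"boltNear":((288,165),(709,172)),"pin1top":((151,218),(566,265)),"pin2top":((179,236),(607,276))}
for k,(p,q) in pts.items():
    P,g=tri((a,S(*p)),(b,D(*q))); print(k,P.round(4),round(g,4))
    if k in"LBR": print("   z0.01:",onz(a,S(*p),.01).round(3),onz(b,D(*q),.01).round(3))
# plate tabs: top, highest image part; use corner tri: silhouettes along image
for c in("yellow","green","red"):
    for im,n in((a,"sc"),(b,"si")):
        k=big(mask(im,c))[0][:,0]; q=cv2.approxPolyDP(k,2,True)[:,0]; print(c,n,q.tolist())
```

```text
L [0.5514 0.1991 0.0088] 0.0025
   z0.01: [0.549 0.201 0.01 ] [0.552 0.199 0.01 ]
B [0.4078 0.1901 0.0024] 0.0037
   z0.01: [0.401 0.196 0.01 ] [0.406 0.196 0.01 ]
R [4.112e-01 2.000e-04 1.260e-02] 0.0058
   z0.01: [0.409 0.    0.01 ] [ 0.416 -0.006  0.01 ]
knob [0.4797 0.1566 0.1975] 0.0041
boltFar [0.5414 0.0973 0.0887] 0.004
boltNear [0.4232 0.0895 0.0855] 0.0031
pin1top [0.4952 0.171  0.0315] 0.0019
pin2top [0.4604 0.1725 0.0371] 0.0012
yellow sc [[344, 161], [337, 164], [337, 169], [299, 193], [312, 200], [346, 177], [348, 173], [338, 173], [338, 166]]
yellow si [[311, 183], [307, 185], [308, 191], [293, 201], [277, 217], [278, 220], [292, 223], [316, 197], [307, 194]]
green sc [[362, 170], [355, 172], [353, 178], [313, 200], [314, 204], [326, 211], [365, 187], [366, 183], [360, 178]]
green si [[332, 186], [327, 188], [327, 194], [295, 222], [297, 226], [310, 229], [336, 204], [337, 200], [331, 196]]
red sc [[384, 178], [339, 213], [352, 221], [386, 194], [382, 188]]
red si [[360, 205], [351, 205], [347, 201], [325, 228], [326, 231], [340, 234]]
```

Request:
{"api": "jog_arm", "payload": {"targets": [0,0,0,-0.93,-0.33,-0.2,1,0,0,0,-0.93,-0.33,-0.2,1,0,0,0,-0.93,-0.33,-0.2,1,0,0,0,-0.93,-0.33,-0.2,1,0,0,0,-0.93,-0.33,-0.2,1,0,0,0,-0.93,-0.33,-0.2,1,0,0,0,-0.93,-0.33,-0.2,1,0,0,0,-0.93,-0.33,-0.2,1,0,0,0,-0.93,-0.33,-0.2,1,0,0,0,-0.93,-0.33,-0.2,1]}}

```text
clock: 1.13
position: [0.5009, -0.2792, 0.2912]
orientation: [0.708, 0.707, 0.0, -0.0]
force: [-0.4, 0.6, -0.4]
grip_width: 0.0852
grasp_force: 0.0
```

Run:
```python
from h import *
o=monitor.get_obs(); print(o["clock"],o["position"],o["orientation"],o["force"])
im=get_image("wrist"); cv2.imwrite("pics/w1.png",im["frame"]); print(im["fx"],im["cx"],im["cy"],np.round(im["cam_to_world"],3))
```

```text
1.1333 [ 0.50086932 -0.27918439  0.29116052] [ 7.07655688e-01  7.06557358e-01  3.13423598e-04 -1.68233651e-04] [-0.44143566  0.60187241 -0.35902265]
357.9549738792577 282.0260319374938 208.22067344929698 [[ 1.    -0.002  0.     0.501]
 [-0.001 -0.953 -0.303 -0.201]
 [ 0.001  0.302 -0.953  0.434]
 [ 0.     0.     0.     1.   ]]
```

View pics/w1.png

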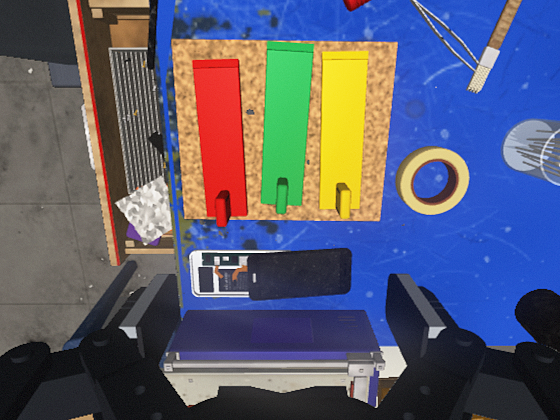

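The wrist view shows red, green and yellow plates with tabs at (222,208), (282,196) and (344,200). I'll fit their edges on the plane of each plate's top.

```bash
cat >> h.py <<'E'
T={"yellow":.010,"red":.014,"green":.018}
def plate(im,c,base=.003):
    """tab middle (x,y) and yaw of plate from edges of its top face"""
    z=base+T[c]; k=big(mask(im,c))[0][:,0]
    P=np.array([onz(im,u,z)[:2] for u in k]); top=P[:,1].max()
    S=P[(P[:,1]<top-.02)&(P[:,1]>top-.135)]; m=np.median(S[:,0])
    yc=top-.08; L,R=[np.polyfit(Q[:,1]-yc,Q[:,0],1) for Q in(S[S[:,0]<m],S[S[:,0]>m])]
    sl=(L[0]+R[0])/2; d=np.array([sl,1])/np.hypot(sl,1)   # plate x direction
    lead=np.array([(L[1]+R[1])/2+sl*.08,top-.001]); 
    return lead-d*.162, d, lead-d*.09, R[1]-L[1]
E
python3 - <<'E'
from h import *
im=get_image("wrist")
for c in T:
    t,d,o,w=plate(im,c); print(c,"tab",t.round(4),"org",o.round(4),"slope dx/dy",d[0].round(3),"width",w.round(4))
    print("  check tab top px",proj(im,[*t,.003+T[c]+.04]).round(0))
for u in((173,40),(398,43),(380,221),(184,220)): print("mat",onz(im,u,.003).round(3))
E
```

```text
yellow tab [ 0.5715 -0.3192] org [ 0.5708 -0.2472] slope dx/dy -0.01 width 0.0489
  check tab top px [345. 206.]
red tab [ 0.4332 -0.3275] org [ 0.4314 -0.2556] slope dx/dy -0.025 width 0.0487
  check tab top px [220. 215.]
green tab [ 0.5006 -0.31  ] org [ 0.505  -0.2381] slope dx/dy 0.062 width 0.0481
  check tab top px [281. 201.]
mat [ 0.382 -0.143  0.003]
mat [ 0.629 -0.146  0.003]
mat [ 0.627 -0.354  0.003]
mat [ 0.376 -0.353  0.003]
```

Request:
{"api": "jog_arm", "payload": {"targets": [0,0,0,1,-0.04,0,0,0,0,0,1,-0.04,0,0,0,0,0,1,-0.04,0,0,0,0,0,1,-0.04,0,0,0,0,0,1,-0.04,0,0,0,0,0,1,-0.04,0,0,0,0,0,1,-0.04,0,0]}}

```text
clock: 1.82
position: [0.4884, 0.016, 0.2911]
orientation: [0.706, 0.708, 0.0, -0.0]
force: [0.7, 0.1, -0.8]
grip_width: 0.0429
grasp_force: 0.0
```

Request:
{"api": "jog_arm", "payload": {"targets": [0,0,0,0.2,0,0,0,0,0,0,0.2,0,0,0,0,0,0,0.2,0,0,0,0,0,0,0.2,0,0,0]}}

```text
clock: 2.15
position: [0.4886, 0.0746, 0.291]
orientation: [0.705, 0.709, -0.0, -0.0]
force: [-0.8, 0.4, 0.1]
grip_width: 0.0426
grasp_force: 0.0
```

Run:
```python
from h import *
o=monitor.get_obs(); print(o["clock"],o["position"],o["orientation"])
im=get_image("wrist"); cv2.imwrite("pics/w2.png",im["frame"]); np.save("w2.npy",im,allow_pickle=True); print(im["cam_to_world"].round(3))
```

```text
2.15 [0.48862663 0.07464925 0.29095399] [ 7.05307677e-01  7.08901215e-01 -3.54291167e-04 -1.53502497e-04]
[[ 1.     0.005  0.002  0.489]
 [ 0.005 -0.953 -0.303  0.153]
 [ 0.     0.303 -0.953  0.434]
 [ 0.     0.     0.     1.   ]]
```

View pics/w2.png

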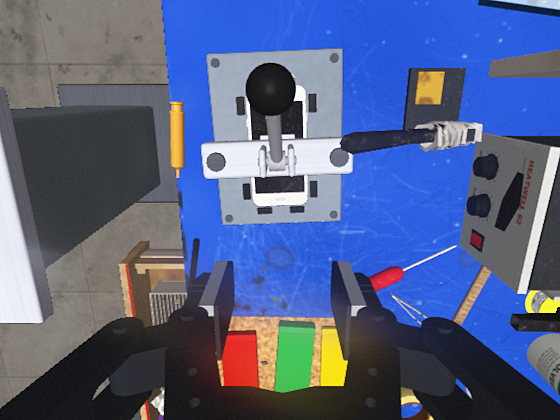

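The wrist view shows the base corners at (207,56), (343,48), (341,220) and (222,226). The crosshead bolts are at (215,161) and (338,157), and the knob is at (270,90).

Run:
```python
from h import *
im=np.load("w2.npy",allow_pickle=True).item()
b1,b2=[onz(im,u,.086) for u in((215,161),(338,157))]; print(b1.round(4),b2.round(4),"mid",((b1+b2)/2).round(4),"len",np.linalg.norm(b1-b2).round(4),"ang",((b2-b1)[1]/(b2-b1)[0]).round(4))
for z in(.004,.012):
    C=np.array([onz(im,u,z)[:2] for u in((207,56),(343,48),(341,220),(222,226))]); print(z,C.round(4).tolist(),C.mean(0).round(4),[np.linalg.norm(C[i]-C[i-1]).round(3) for i in range(4)], "dir",(C[:2].mean(0)-C[2:].mean(0)).round(4))
k=onz(im,(270,90),.197); print("knob",k.round(4))
ph=[onz(im,u,.019)[:2] for u in((251,205),(306,203))]; print("phone near corners",np.round(ph,4))
a,b=get_image("scene"),get_image("side")
```

```text
[0.4233 0.0901 0.086 ] [0.5436 0.0947 0.086 ] mid [0.4835 0.0924 0.086 ] len 0.1204 ang 0.038
0.004 [[0.4051, 0.1928], [0.5557, 0.2018], [0.5646, 0.0004], [0.4126, -0.0085]] [0.4845 0.0966] [np.float64(0.201), np.float64(0.151), np.float64(0.202), np.float64(0.152)] dir [-0.0082  0.2013]
0.012 [[0.4066, 0.1921], [0.5544, 0.2008], [0.5632, 0.0033], [0.414, -0.0055]] [0.4846 0.0977] [np.float64(0.198), np.float64(0.148), np.float64(0.198), np.float64(0.149)] dir [-0.0081  0.1976]
knob [0.4811 0.1553 0.197 ]
phone near corners [[0.4517 0.0245]
 [0.5183 0.0274]]
```

Request:
{"api": "jog_arm", "payload": {"targets": [0,0,0,-1,0.275,0.25,0,0,0,0,-1,0.275,0.25,0,0,0,0,-1,0.275,0.25,0,0,0,0,-1,0.275,0.25,0,0,0,0,-1,0.275,0.25,0,0,0,0,-1,0.275,0.25,0,0,0,0,-1,0.275,0.25,0,0,0,0,-1,0.275,0.25,0]}}

```text
clock: 2.97
position: [0.5712, -0.2325, 0.215]
orientation: [0.709, 0.706, -0.001, 0.0]
force: [0.8, 0.3, -0.2]
grip_width: 0.0426
grasp_force: 0.0
```

Request:
{"api": "jog_arm", "payload": {"targets": [0,0,0,-0.333,0,0,0,0,0,0,-0.333,0,0.05,0,0,0,0,-0.333,0,0.1,0,0,0,0,-0.333,0,0.2,0,0,0,0,-0.333,0,0.2,0,0,0,0,-0.333,0,0.2,0]}}

```text
clock: 3.47
position: [0.5694, -0.3278, 0.1545]
orientation: [0.708, 0.706, -0.001, -0.002]
force: [0.3, 0.2, -0.5]
grip_width: 0.0426
grasp_force: 0.0
```

Run:
```python
from h import *
im=get_image("wrist")
o=monitor.get_obs(); print(o["clock"],o["position"],o["orientation"])
for c in T:
    try:
        t,d,oo,w=plate(im,c); print(c,"tab",t.round(4),"slope",d[0].round(3),"width",w.round(4))
    except Exception as e: print(c,e)
```

```text
3.5167 [ 0.57091279 -0.32773511  0.15647004] [ 7.07496693e-01  7.06716233e-01 -1.41082153e-04 -7.58922524e-04]
yellow tab [ 0.5719 -0.3488] slope -0.01 width 0.0487
red tab [ 0.4288 -0.3493] slope 0.018 width 0.0444
green tab [ 0.4994 -0.3502] slope 0.05 width 0.0407
```

Request:
{"api": "jog_arm", "payload": {"targets": [0,0,0,0.03,0.003,0.1,0,0,0,0,0.03,0.003,0.25,0,0,0,0,0.03,0.003,0.35,0,0,0,0,0.03,0.003,0.42,0,0,0,0,0.03,0.003,0.455,0,0,0,0,0.03,0.003,0.455,0,0,0,0,0.03,0.003,0.455,-1,0,0,0,0.03,0.003,0.455,-1,0,0,0,0.03,0.003,0.455,-1,0,0,0,0.03,0.003,0.455,-1], "newtons": 60}}

```text
clock: 4.35
position: [0.5748, -0.3196, 0.0228]
orientation: [0.707, 0.707, 0.001, 0.002]
force: [-0.1, -0.4, 7.5]
grip_width: 0.0112
grasp_force: 59.7
```

Request:
{"api": "jog_arm", "payload": {"targets": [0,0,0,0,0,0,-1,0,0,0,0,0,0,-1,0,0,0,0,0,0,-1]}}

```text
clock: 4.6
position: [0.5747, -0.3196, 0.0227]
orientation: [0.707, 0.707, 0.001, 0.002]
force: [0.1, 0.3, 6.7]
grip_width: 0.0114
grasp_force: 59.7
```

Request:
{"api": "jog_arm", "payload": {"targets": [0,0,0,0,0,-0.12,-1,0,0,0,0,-0.05,-0.22,-1,0,0,-0.028,0.14,-0.15,-0.22,-1,0,0,-0.028,0.28,-0.264,-0.22,-1,0,0,-0.028,0.42,-0.264,-0.22,-1,0,0,-0.028,0.56,-0.264,-0.2,-1,0,0,-0.028,0.66,-0.264,-0.15,-1,0,0,-0.028,0.703,-0.264,-0.15,-1,0,0,-0.028,0.703,-0.264,-0.15,-1,0,0,-0.028,0.703,-0.264,-0.15,-1]}}

```text
clock: 5.43
position: [0.4939, -0.1066, 0.0656]
orientation: [0.69, 0.723, 0.0, 0.001]
force: [0.6, -0.7, -1.2]
grip_width: 0.0115
grasp_force: 58.8
```

Run:
```python
from h import *
o=monitor.get_obs(); print(o["clock"],o["position"],o["orientation"],o["force"])
a,b=get_image("scene"),get_image("side")
def up(im,x,y,w=130,h=130): return cv2.resize(im["frame"][y:y+h,x:x+w],(400,400),interpolation=cv2.INTER_CUBIC)
cv2.imwrite("pics/p2.png",np.hstack([up(a,210,170),up(b,210,185)]))
```

```text
5.4333 [ 0.49388432 -0.10663802  0.06562528] [6.90441490e-01 7.23387989e-01 1.26078821e-04 5.91834203e-04] [ 0.56814148 -0.71749727 -1.22791975]
```

View pics/p2.png

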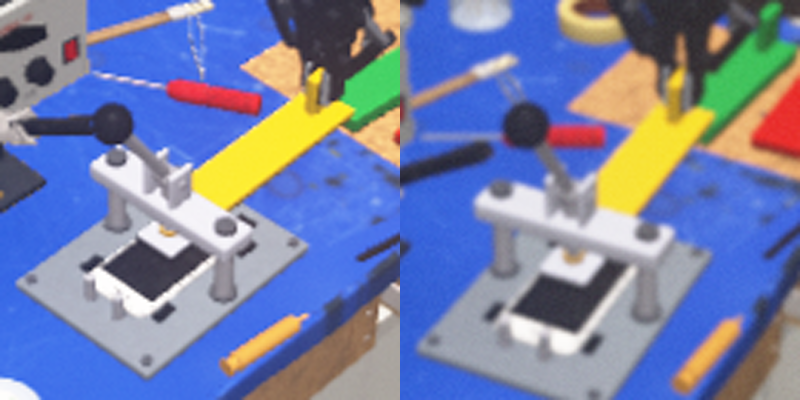

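The yellow plate is lined up with the gap, with its leading edge just before the crosshead. I'll lower it and slide it in.

Request:
{"api": "jog_arm", "payload": {"targets": [0,0,0,0,0,0.04,-1,0,0,0,0,0,0.075,-1,0,0,0,0,0,0.086,-1,0,0,0,0,0,0.086,-1,0,0,0,0.05,0,0.086,-1,0,0,0,0.1,0,0.086,-1,0,0,0,0.15,0,0.086,-1,0,0,0,0.15,0,0.086,-1]}}

```text
clock: 6.2
position: [0.4914, -0.0612, 0.0392]
orientation: [0.691, 0.723, 0.0, -0.001]
force: [0.5, -0.2, -1.0]
grip_width: 0.0113
grasp_force: 58.9
```

```bash
python3 -c "
from h import *
o=monitor.get_obs(); print(o['clock'],o['position'],o['orientation'],o['force'],o['ft_torque'])"
```

```text
6.2 [ 0.49139723 -0.06116149  0.03917846] [ 6.90910155e-01  7.22940380e-01  3.02476929e-04 -5.23217827e-04] [ 0.48389595 -0.18023181 -0.95145338] [-0.10935757  0.0804221   0.04571577]
```

Request:
{"api": "jog_arm", "payload": {"targets": [0,0,0,0.05,0,0,-1,0,0,0,0.1,0,0,-1,0,0,0,0.15,0,0,-1,0,0,0,0.19,0,0,-1,0,0,0,0.19,0,0,-1]}}

```text
clock: 6.62
position: [0.4892, -0.0045, 0.0392]
orientation: [0.691, 0.723, 0.0, -0.0]
force: [1.1, -0.3, -0.5]
grip_width: 0.011
grasp_force: 58.8
```

Run:
```python
from h import *
o=monitor.get_obs(); print(o["clock"],o["position"],o["force"])
a,b=get_image("scene"),get_image("side")
def up(im,x,y,w=80,h=80): return cv2.resize(im["frame"][y:y+h,x:x+w],(400,400),interpolation=cv2.INTER_CUBIC)
cv2.imwrite("pics/p3.png",np.hstack([up(a,220,215),up(b,225,235)]))
```

```text
6.6167 [ 0.48916865 -0.00451688  0.03919164] [ 1.09114407 -0.34459256 -0.49733854]
```

View pics/p3.png

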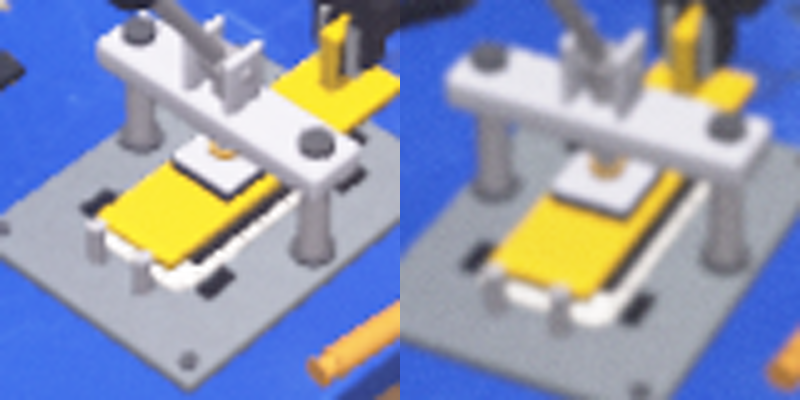

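Yellow is in almost to the pins at crop (100,220) with no resistance, and the phone is still in its nest. I'll pull it out and return it to its slot on the mat.

Request:
{"api": "jog_arm", "payload": {"targets": [0,0,0,-0.09,0,0,-1,0,0,0,-0.18,0,0,-1,0,0,0,-0.28,0,0,-1,0,0,0,-0.36,0,0,-1,0,0,0,-0.36,0,-0.06,-1,0,0,0.028,-0.36,0,-0.2,-1,0,0,0.028,-0.36,0,-0.2,-1,0,0,0.028,-0.36,0,-0.2,-1]}}

```text
clock: 7.38
position: [0.4959, -0.1153, 0.1014]
orientation: [0.708, 0.707, 0.001, 0.002]
force: [0.6, -0.3, -1.8]
grip_width: 0.0108
grasp_force: 58.9
```

Request:
{"api": "jog_arm", "payload": {"targets": [0,0,0,-0.05,0.12,0,-1,0,0,0,-0.2,0.22,0,-1,0,0,0,-0.34,0.263,0,-1,0,0,0,-0.48,0.263,0,-1,0,0,0,-0.6,0.263,0,-1,0,0,0,-0.69,0.263,0.05,-1,0,0,0,-0.69,0.263,0.12,-1,0,0,0,-0.69,0.263,0.2,-1,0,0,0,-0.69,0.263,0.2,-1]}}

```text
clock: 8.13
position: [0.568, -0.3197, 0.0326]
orientation: [0.708, 0.707, -0.001, -0.005]
force: [-1.9, 1.2, -1.2]
grip_width: 0.0107
grasp_force: 58.8
```

```bash
python3 -c "
from h import *
o=monitor.get_obs(); print(o['clock'],o['position'],o['orientation'],o['force'])
im=get_image('wrist'); print('red',plate(im,'red')[0],'green',plate(im,'green')[0])"
```

```text
8.1333 [ 0.56804966 -0.31974765  0.03262253] [ 0.70768589  0.70651073 -0.00144782 -0.0046011 ] [-1.87561652  1.24290454 -1.22982624]
red [ 0.44516457 -0.37691316] green [ 0.49120151 -0.36877893]
```

Request:
{"api": "jog_arm", "payload": {"targets": [0,0,0,0,0,0,-1,0,0,0,0,0,0,-1,0,0,0,0,0,0,-1]}}

```text
clock: 8.43
position: [0.5739, -0.3207, 0.0407]
orientation: [0.707, 0.707, 0.0, 0.001]
force: [-0.6, -0.3, -1.5]
grip_width: 0.0109
grasp_force: 58.8
```

Request:
{"api": "jog_arm", "payload": {"targets": [0,0,0,0,0,0.03,-1,0,0,0,0,0,0.05,-1,0,0,0,0,0,0.06,-1,0,0,0,0,0,0.06,-1,0,0,0,0,0,0.06,0,0,0,0,0,0,0.06,0,0,0,0,0,0,0.06,0,0,0,0,0,0,0.0,0,0,0,0,0,0,-0.12,0,0,0,0,0,0,-0.22,0]}}

```text
clock: 9.27
position: [0.5717, -0.32, 0.1049]
orientation: [0.707, 0.707, -0.0, -0.001]
force: [0.6, -1.4, 0.3]
grip_width: 0.0426
grasp_force: 0.0
```

Request:
{"api": "jog_arm", "payload": {"targets": [0,0,0,0,-0.1,0,0,0,0,0,0,-0.22,0,0,0,0,0,0,-0.34,0,0,0,0,0,0,-0.43,0,0,0,0,0,-0.023,-0.468,0,0,0,0,0,-0.023,-0.468,0,0,0,0,0,-0.023,-0.468,0,0]}}

```text
clock: 9.85
position: [0.4328, -0.3282, 0.1052]
orientation: [0.708, 0.707, 0.0, 0.001]
force: [0.4, -1.0, -0.5]
grip_width: 0.0428
grasp_force: 0.0
```

Run:
```python
from h import *
o=monitor.get_obs(); print(o["clock"],o["position"],o["orientation"])
im=get_image("wrist")
for c in T:
    t,d,oo,w=plate(im,c); print(c,"tab",t.round(4),"slope",d[0].round(3),"width",w.round(4))
    m=mask(im,c); k=big(m)[0][:,0]; print(k.min(0),k.max(0))
    # tab centre in x: bottommost rows = tab
    kk=k[k[:,1]>k[:,1].max()-6]; print("  tab bottom px",kk.mean(0).round(1), onz(im,kk.mean(0),.003+T[c]+.04).round(4))
```

```text
9.85 [ 0.43277522 -0.32818446  0.10524323] [7.07515233e-01 7.06697790e-01 2.96919371e-04 5.83368736e-04]
yellow tab [ 0.582  -0.3604] slope -0.077 width 0.0444
[447   0] [559 243]
  tab bottom px [517.6 241.8] [ 0.5726 -0.3334  0.053 ]
red tab [ 0.4336 -0.3616] slope -0.027 width 0.0488
[232   0] [318 257]
  tab bottom px [281.  255.8] [ 0.4327 -0.3404  0.057 ]
green tab [ 0.4965 -0.3624] slope 0.056 width 0.0461
[342   0] [456 235]
  tab bottom px [399.3 233.3] [ 0.4992 -0.3247  0.061 ]
```

Request:
{"api": "jog_arm", "payload": {"targets": [0,0,0,0.006,0.003,0.1,0,0,0,0,0.006,0.003,0.18,0,0,0,0,0.006,0.003,0.24,0,0,0,0,0.006,0.003,0.264,0,0,0,0,0.006,0.003,0.264,0,0,0,0,0.006,0.003,0.264,-1,0,0,0,0.006,0.003,0.264,-1,0,0,0,0.006,0.003,0.264,-1,0,0,0,0.006,0.003,0.264,-1,0,0,0,0.006,0.003,0.264,-1]}}

```text
clock: 10.73
position: [0.4345, -0.3265, 0.0272]
orientation: [0.707, 0.707, 0.0, 0.001]
force: [0.6, 0.4, 5.7]
grip_width: 0.0111
grasp_force: 59.8
```

Request:
{"api": "jog_arm", "payload": {"targets": [0,0,0,0,0,0,-1,0,0,0,0,0,0,-1]}}

```text
clock: 10.9
position: [0.4345, -0.3265, 0.0272]
orientation: [0.707, 0.707, 0.0, 0.001]
force: [1.0, 0.1, 5.8]
grip_width: 0.0111
grasp_force: 59.9
```

Request:
{"api": "jog_arm", "payload": {"targets": [0,0,0,0,0,-0.12,-1,0,0,0,0,0,-0.22,-1,0,0,0,0.12,0.03,-0.22,-1,0,0,-0.028,0.26,0.1,-0.22,-1,0,0,-0.028,0.4,0.193,-0.22,-1,0,0,-0.028,0.54,0.193,-0.2,-1,0,0,-0.028,0.66,0.193,-0.15,-1,0,0,-0.028,0.73,0.193,-0.14,-1,0,0,-0.028,0.73,0.193,-0.14,-1,0,0,-0.028,0.73,0.193,-0.14,-1]}}

```text
clock: 11.73
position: [0.4902, -0.1051, 0.0673]
orientation: [0.69, 0.724, -0.001, -0.001]
force: [0.0, -1.1, -2.1]
grip_width: 0.011
grasp_force: 59.1
```

Request:
{"api": "jog_arm", "payload": {"targets": [0,0,0,0,0,0,-1,0,0,0,0,0,0,-1]}}

```text
clock: 11.9
position: [0.4914, -0.1077, 0.0682]
orientation: [0.692, 0.722, 0.0, 0.0]
force: [0.2, -0.2, -2.2]
grip_width: 0.0111
grasp_force: 59.1
```

Request:
{"api": "jog_arm", "payload": {"targets": [0,0,0,0,0,0.04,-1,0,0,0,0,0,0.07,-1,0,0,0,0,0,0.082,-1,0,0,0,0.02,0,0.082,-1,0,0,0,0.04,0,0.082,-1,0,0,0,0.06,0,0.082,-1,0,0,0,0.07,0,0.082,-1,0,0,0,0.08,0,0.082,-1,0,0,0,0.08,0,0.082,-1]}}

```text
clock: 12.65
position: [0.4909, -0.0854, 0.0442]
orientation: [0.691, 0.722, -0.002, 0.003]
force: [-0.9, -11.4, 0.1]
grip_width: 0.011
grasp_force: 59.5
```

Run:
```python
from h import *
o=monitor.get_obs(); print(o["clock"],o["position"],o["force"],o["ft_torque"])
```

```text
12.65 [ 0.49093507 -0.08541753  0.04423199] [ -0.89225822 -11.43897182   0.10929576] [-2.58752048  0.10354256  0.16450156]
```

Request:
{"api": "jog_arm", "payload": {"targets": [0,0,0,-0.02,0,0,-1,0,0,0,-0.03,0,0,-1,0,0,0,-0.03,0,0.004,-1,0,0,0,-0.03,0,0.004,-1]}}

```text
clock: 12.98
position: [0.4908, -0.0917, 0.0422]
orientation: [0.691, 0.722, 0.0, 0.0]
force: [-0.5, -1.2, 1.9]
grip_width: 0.011
grasp_force: 59.7
```

Run:
```python
from h import *
o=monitor.get_obs(); print(o["clock"],o["position"],o["orientation"],o["force"],o["ft_torque"])
a,b=get_image("scene"),get_image("side")
def up(im,x,y,w=80,h=80): return cv2.resize(im["frame"][y:y+h,x:x+w],(400,400),interpolation=cv2.INTER_CUBIC)
cv2.imwrite("pics/p4.png",np.hstack([up(a,220,200),up(b,225,220)]))
```

```text
12.9833 [ 0.49075568 -0.09170036  0.04221403] [6.91456615e-01 7.22417923e-01 2.60309990e-04 1.59985254e-04] [-0.51648837 -1.2273845   1.9423606 ] [-0.0401151   0.15549404  0.09255749]
```

View pics/p4.png

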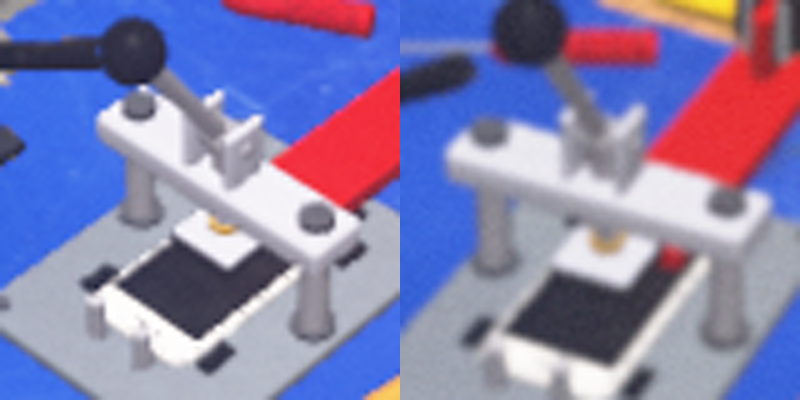

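Red's leading edge is right at the foot (side crop about (670,258)). The plate now rests on the phone, and I'll push gently again.

Request:
{"api": "jog_arm", "payload": {"targets": [0,0,0,0.01,0,0,-1,0,0,0,0.02,0,0,-1,0,0,0,0.03,0,0,-1,0,0,0,0.037,0,0,-1,0,0,0,0.037,0,0,-1]}}

```text
clock: 13.5
position: [0.4915, -0.0852, 0.0434]
orientation: [0.692, 0.722, -0.003, 0.005]
force: [-0.4, -18.3, 6.5]
grip_width: 0.0113
grasp_force: 60.3
```

Run:
```python
from h import *
a,b=get_image("scene"),get_image("side")
P,g=tri((a,(266.4,254.4)),(b,(271,277.6))); print(P.round(4),g.round(4))
# expected sole corner (+20,+20 mm): for gaps
x=np.array([-.043,.999,0]);y=np.array([-.999,-.043,0]);o=np.array([.484,.0935,0])
for gap in(.0115,.0139,.0155,.0179,.0195,.0219):
    c=o+.02*x+.02*y+[0,0,.019+gap]; print(gap,proj(a,c).round(1),proj(b,c).round(1))
```

```text
[0.4591 0.1125 0.0404] 0.0047
0.0115 [264.8 255.6] [270.  281.4]
0.0139 [264.8 254.9] [270.  280.6]
0.0155 [264.8 254.4] [270. 280.]
0.0179 [264.8 253.8] [270.  279.2]
0.0195 [264.8 253.3] [270.  278.6]
0.0219 [264.8 252.6] [270.  277.8]
```

Request:
{"api": "jog_arm", "payload": {"targets": [0,0,0,-0.02,0,0,-1,0,0,0,-0.04,0,0,-1,0,-0.011,0,-0.04,0,-0.014,-1,0,-0.011,0,-0.04,0,-0.014,-1,0,-0.011,0,-0.02,0,-0.014,-1,0,-0.011,0,-0.01,0,-0.014,-1,0,-0.011,0,0,0,-0.014,-1,0,-0.011,0,0,0,-0.014,-1]}}

```text
clock: 14.27
position: [0.4909, -0.0845, 0.0471]
orientation: [0.692, 0.722, -0.009, 0.011]
force: [-0.3, -15.8, 2.9]
grip_width: 0.0111
grasp_force: 59.8
```

Run:
```python
from h import *
o=monitor.get_obs(); print(o["clock"],o["position"],o["orientation"],o["force"],o["ft_torque"])
a,b=get_image("scene"),get_image("side")
for im in(a,b):
    k=big(mask(im,"red"),3); print([ (c[:,0].mean(0).round(0).tolist(),cv2.contourArea(c)) for c in k])
```

```text
14.2667 [ 0.4908516  -0.08447929  0.04713851] [ 0.69165175  0.72209196 -0.0094987   0.01052749] [ -0.32441487 -15.82934568   2.89349656] [-3.3390489   0.15182366  0.1902675 ]
[([233.0, 186.0], 5.0), ([279.0, 201.0], 108.0), ([300.0, 221.0], 536.0)]
[([267.0, 229.0], 42.5), ([267.0, 10.0], 381.5), ([292.0, 242.0], 382.5)]
```

Red is blocked at the foot in all three tries, including nose-down, so only yellow fits. I'll return red to the mat.

Request:
{"api": "jog_arm", "payload": {"targets": [0,0,0,-0.05,0,0,-1,0,0.011,0,-0.12,0,0,-1,0,0.011,0,-0.12,0,-0.1,-1,0,0.011,0.028,-0.12,0,-0.2,-1,0,0.011,0.028,-0.12,0,-0.2,-1,0,0.011,0.028,-0.12,0,-0.2,-1,0,0.011,0.028,-0.12,0,-0.2,-1]}}

```text
clock: 14.95
position: [0.4911, -0.1149, 0.1063]
orientation: [0.707, 0.707, 0.0, -0.0]
force: [-0.6, 0.1, -1.8]
grip_width: 0.0109
grasp_force: 59.1
```

Request:
{"api": "jog_arm", "payload": {"targets": [0,0,0,-0.05,-0.08,0,-1,0,0,0,-0.18,-0.189,0,-1,0,0,0,-0.32,-0.189,0,-1,0,0,0,-0.46,-0.189,0,-1,0,0,0,-0.58,-0.189,0.03,-1,0,0,0,-0.68,-0.189,0.08,-1,0,0,0,-0.705,-0.189,0.15,-1,0,0,0,-0.705,-0.189,0.2,-1,0,0,0,-0.705,-0.189,0.2,-1,0,0,0,-0.705,-0.189,0.2,-1]}}

```text
clock: 15.78
position: [0.433, -0.3253, 0.0447]
orientation: [0.707, 0.707, -0.0, -0.002]
force: [1.3, -0.2, -0.9]
grip_width: 0.0109
grasp_force: 59.1
```

Request:
{"api": "jog_arm", "payload": {"targets": [0,0,0,0,0,0,-1,0,0,0,0,0,0,-1]}}

```text
clock: 15.95
position: [0.4355, -0.3266, 0.0475]
orientation: [0.707, 0.708, 0.0, 0.001]
force: [0.4, 0.8, -1.6]
grip_width: 0.0114
grasp_force: 59.1
```

Request:
{"api": "jog_arm", "payload": {"targets": [0,0,0,0,0,0.03,-1,0,0,0,0,0,0.055,-1,0,0,0,0,0,0.067,-1,0,0,0,0,0,0.067,-1,0,0,0,0,0,0.067,0,0,0,0,0,0,0.067,0,0,0,0,0,0,0.067,0,0,0,0,0,0,0.0,0,0,0,0,0,0,-0.12,0,0,0,0,0,0,-0.2,0]}}

```text
clock: 16.78
position: [0.4347, -0.3269, 0.1082]
orientation: [0.707, 0.707, 0.0, -0.0]
force: [1.2, -0.1, 0.8]
grip_width: 0.0426
grasp_force: 0.0
```

Request:
{"api": "jog_arm", "payload": {"targets": [0,0,0,0,0.1,0,0,0,0,0,0,0.22,0,0,0,0,0,0.02,0.34,0,0,0,0,0,0.02,0.46,0,0,0,0,0,0.02,0.46,0,0,0,0,0,0.02,0.46,0,0,0,0,0,0.02,0.46,0,0]}}

```text
clock: 17.37
position: [0.5721, -0.3206, 0.106]
orientation: [0.707, 0.707, -0.0, -0.001]
force: [0.3, 1.2, 1.5]
grip_width: 0.043
grasp_force: 0.0
```

Run:
```python
from h import *
o=monitor.get_obs(); print(o["clock"],o["position"],o["orientation"])
im=get_image("wrist")
for c in T:
    t,d,oo,w=plate(im,c); print(c,"tab",t.round(4),"slope",d[0].round(3),"width",w.round(4))
    k=big(mask(im,c))[0][:,0]; kk=k[k[:,1]>k[:,1].max()-6]; print("  tab rear",onz(im,kk.mean(0),.003+T[c]+.04).round(4))
```

```text
17.3667 [ 0.57209426 -0.32059472  0.10599936] [ 7.06975263e-01  7.07237895e-01 -2.10952159e-04 -7.02270383e-04]
yellow tab [ 0.5736 -0.3529] slope -0.0 width 0.0488
  tab rear [ 0.5734 -0.3335  0.053 ]
red tab [ 0.4348 -0.3539] slope 0.004 width 0.0444
  tab rear [ 0.4706 -0.3253  0.057 ]
green tab [ 0.4973 -0.3543] slope 0.068 width 0.0411
  tab rear [ 0.5007 -0.3246  0.061 ]
```

Request:
{"api": "jog_arm", "payload": {"targets": [0,0,0,0.003,0.003,0.1,0,0,0,0,0.003,0.003,0.18,0,0,0,0,0.003,0.003,0.25,0,0,0,0,0.003,0.003,0.283,0,0,0,0,0.003,0.003,0.283,0,0,0,0,0.003,0.003,0.283,-1,0,0,0,0.003,0.003,0.283,-1,0,0,0,0.003,0.003,0.283,-1,0,0,0,0.003,0.003,0.283,-1,0,0,0,0.003,0.003,0.283,-1]}}

```text
clock: 18.25
position: [0.575, -0.321, 0.0239]
orientation: [0.707, 0.707, 0.0, 0.002]
force: [-0.6, -0.4, 7.0]
grip_width: 0.011
grasp_force: 59.4
```

Request:
{"api": "jog_arm", "payload": {"targets": [0,0,0,0,0,0,-1,0,0,0,0,0,0,-1]}}

```text
clock: 18.42
position: [0.575, -0.321, 0.0239]
orientation: [0.707, 0.707, 0.0, 0.002]
force: [-1.0, -1.1, 6.9]
grip_width: 0.0106
grasp_force: 59.4
```

Request:
{"api": "jog_arm", "payload": {"targets": [0,0,0,0,0,-0.12,-1,0,0,0,0,-0.05,-0.22,-1,0,0,-0.028,0.14,-0.15,-0.22,-1,0,0,-0.028,0.28,-0.264,-0.22,-1,0,0,-0.028,0.42,-0.264,-0.22,-1,0,0,-0.028,0.56,-0.264,-0.2,-1,0,0,-0.028,0.66,-0.264,-0.15,-1,0,0,-0.028,0.703,-0.264,-0.15,-1,0,0,-0.028,0.703,-0.264,-0.15,-1,0,0,-0.028,0.703,-0.264,-0.15,-1]}}

```text
clock: 19.25
position: [0.4944, -0.1081, 0.0671]
orientation: [0.69, 0.723, -0.0, 0.0]
force: [0.4, 0.4, -1.2]
grip_width: 0.0112
grasp_force: 58.9
```

Request:
{"api": "jog_arm", "payload": {"targets": [0,0,0,0,0,0,-1,0,0,0,0,0,0,-1]}}

```text
clock: 19.42
position: [0.4952, -0.1102, 0.0674]
orientation: [0.692, 0.722, 0.0, 0.001]
force: [0.9, 0.2, -1.1]
grip_width: 0.0108
grasp_force: 58.9
```

Request:
{"api": "jog_arm", "payload": {"targets": [0,0,0,0,-0.006,0.04,-1,0,0,0,0,-0.006,0.075,-1,0,0,0,0,-0.006,0.09,-1,0,0,0,0.05,-0.006,0.09,-1,0,0,0,0.1,-0.006,0.09,-1,0,0,0,0.16,-0.006,0.09,-1,0,0,0,0.22,-0.006,0.09,-1,0,0,0,0.28,-0.006,0.09,-1,0,0,0,0.33,-0.006,0.09,-1,0,0,0,0.345,-0.006,0.09,-1]}}

```text
clock: 20.25
position: [0.488, -0.0047, 0.0397]
orientation: [0.691, 0.723, 0.0, -0.0]
force: [0.4, -0.1, -0.9]
grip_width: 0.0111
grasp_force: 58.9
```

Request:
{"api": "jog_arm", "payload": {"targets": [0,0,0,0.01,0,0,-1,0,0,0,0.02,0,0,-1,0,0,0,0.02,0,0,-1]}}

```text
clock: 20.5
position: [0.488, -0.0003, 0.0398]
orientation: [0.692, 0.722, -0.0, 0.0]
force: [0.5, -0.6, -0.7]
grip_width: 0.0113
grasp_force: 58.9
```

Request:
{"api": "jog_arm", "payload": {"targets": [0,0,0,0.007,0,0,-1,0,0,0,0.013,0,0,-1,0,0,0,0.013,0,0,-1]}}

```text
clock: 20.75
position: [0.4882, 0.0002, 0.0403]
orientation: [0.692, 0.722, -0.002, 0.003]
force: [-0.2, -11.1, 2.0]
grip_width: 0.0112
grasp_force: 59.5
```

Request:
{"api": "jog_arm", "payload": {"targets": [0,0,0,0,0,0.002,-1,0,0,0,0,0,0.002,0,0,0,0,0,0,0.002,0,0,0,0,0,0,0.002,0,0,0,0,0,0,-0.1,0,0,0,0,0,0,-0.25,0,0,0,0,0,0,-0.4,0,0,0,0,0,0,-0.6,-1,0,0,0,0,0,-0.6,-1,0,0,0,0,0,-0.6,-1]}}

```text
clock: 21.58
position: [0.4913, 0.0042, 0.2262]
orientation: [0.691, 0.723, 0.004, 0.004]
force: [0.8, -0.3, -0.9]
grip_width: 0.0071
grasp_force: 0.0
```

Run:
```python
from h import *
o=monitor.get_obs(); print(o["clock"],o["position"],o["orientation"],o["force"])
a,b=get_image("scene"),get_image("side")
def up(im,x,y,w=80,h=80): return cv2.resize(im["frame"][y:y+h,x:x+w],(400,400),interpolation=cv2.INTER_CUBIC)
cv2.imwrite("pics/p5.png",np.hstack([up(a,220,205),up(b,225,225)]))
```

```text
21.5833 [0.49129672 0.00422576 0.22624309] [0.69133598 0.72251457 0.0038187  0.00356064] [ 0.7657589  -0.31789724 -0.86154583]
```

View pics/p5.png

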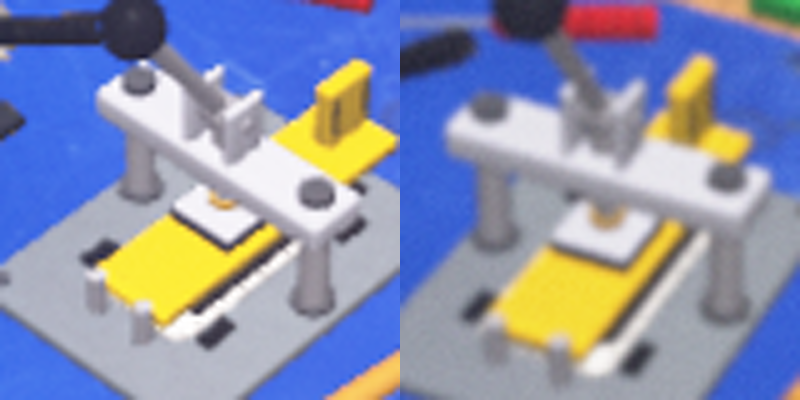

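Yellow sits against both pins at crop (95,275) and (140,310), and the phone is in place. Next I'll move over the knob.

Request:
{"api": "jog_arm", "payload": {"targets": [0,0,0,0.1,-0.011,-0.08,-1,0,0,0,0.2,-0.011,-0.08,-1,0,0,0,0.32,-0.011,-0.08,-1,0,0,0,0.44,-0.011,-0.08,-1,0,0,0,0.507,-0.011,-0.08,-1,0,0,0,0.507,-0.011,-0.08,-1,0,0,0,0.507,-0.011,-0.08,-1,0,0,0,0.507,-0.011,-0.08,-1]}}

```text
clock: 22.35
position: [0.4769, 0.1551, 0.2425]
orientation: [0.691, 0.723, -0.001, -0.0]
force: [-0.0, -0.7, 0.2]
grip_width: 0.0
grasp_force: 0.0
```

Run:
```python
from h import *
o=monitor.get_obs(); print(o["clock"],o["position"],o["orientation"],o["force"])
```

```text
22.35 [0.47686657 0.15513663 0.24253898] [ 6.91342131e-01  7.22526608e-01 -1.11858229e-03 -3.27770009e-04] [-4.42485397e-04 -6.85784354e-01  2.03999465e-01]
```

Request:
{"api": "jog_arm", "payload": {"targets": [0,0,0,0.003,0.013,0.05,-1,0,0,0,0.003,0.013,0.08,-1,0,0,0,0.003,0.013,0.095,-1,0,0,0,0.015,0.013,0.106,-1,0,0,0,0.028,0.013,0.117,-1,0,0,0,0.04,0.013,0.128,-1,0,0,0,0.054,0.013,0.14,-1,0,0,0,0.066,0.013,0.154,-1,0,0,0,0.078,0.013,0.168,-1]}}

```text
clock: 23.1
position: [0.4805, 0.1816, 0.1943]
orientation: [0.691, 0.723, 0.002, -0.001]
force: [-4.2, 3.6, 8.3]
grip_width: 0.0002
grasp_force: 4.2
```

Run:
```python
from h import *
o=monitor.get_obs(); print(o["clock"],o["position"],o["orientation"],o["force"])
for n in("scene","side"):
    im=get_image(n); p=[.484-.002-.04*.085*0,.1,.1]
    k=o["position"]; print(n,proj(im,k-[0,0,.016]).round(1))
    cv2.imwrite(f"pics/k_{n}.png",im["frame"])
a,b=[cv2.imread(f"pics/k_{n}.png") for n in("scene","side")]
up=lambda f,x,y:cv2.resize(f[y:y+80,x:x+80],(400,400),interpolation=cv2.INTER_CUBIC)
cv2.imwrite("pics/p6.png",np.hstack([up(a,210,180),up(b,210,195)]))
```

```text
23.1 [0.4805031  0.18159699 0.19428188] [ 0.69101815  0.72283439  0.00174352 -0.00115032] [-4.23366324  3.64746282  8.32105982]
scene [238.3 220.6]
side [244.8 240.1]
```

View pics/p6.png

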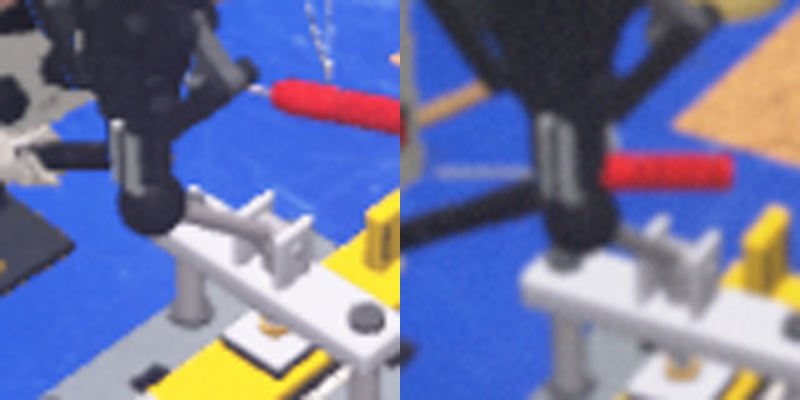

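The scene crop shows the fingers on the knob at (152,205), with the lever swinging down. I'll carry on along the arc.

Request:
{"api": "jog_arm", "payload": {"targets": [0,0,0,0.01,-0.008,0.018,-1,0,0,0,0.02,-0.008,0.037,-1,0,0,0,0.03,-0.008,0.058,-1,0,0,0,0.04,-0.008,0.082,-1,0,0,0,0.048,-0.008,0.107,-1,0,0,0,0.055,-0.008,0.132,-1,0,0,0,0.061,-0.008,0.157,-1,0,0,0,0.065,-0.008,0.18,-1,0,0,0,0.068,-0.008,0.2,-1,0,0,0,0.068,-0.008,0.207,-1]}}

```text
clock: 24.03
position: [0.4774, 0.2001, 0.1308]
orientation: [0.691, 0.723, 0.0, 0.0]
force: [0.9, 2.9, 3.9]
grip_width: -0.0001
grasp_force: 1.9
```

Request:
{"api": "jog_arm", "payload": {"targets": [0,0,0,0,0,0.007,-1,0,0,0,0,0,0.007,-1]}}

```text
clock: 24.2
position: [0.4773, 0.1998, 0.1295]
orientation: [0.691, 0.723, 0.0, -0.0]
force: [-0.6, 2.3, 4.4]
grip_width: 0.0003
grasp_force: 2.1
```

Request:
{"api": "jog_arm", "payload": {"targets": [0,0,0,0.005,0,0.008,-1,0,0,0,0.01,0,0.015,-1,0,0,0,0.01,0,0.022,-1,0,0,0,0.01,0,0.022,-1]}}

```text
clock: 24.53
position: [0.4779, 0.2003, 0.1282]
orientation: [0.692, 0.722, 0.0, 0.003]
force: [-14.1, -13.3, 50.6]
grip_width: -0.0003
grasp_force: 25.9
```

The lever is on its hard stop. I'll back off and check.

Request:
{"api": "jog_arm", "payload": {"targets": [0,0,0,0.003,0,-0.02,-1,0,0,0,0.003,0,-0.08,-1,0,0,0,0.003,0,-0.2,-1,0,0,0,-0.05,0,-0.32,-1,0,0,0,-0.2,0,-0.4,-1,0,0,0,-0.3,0,-0.5,-1,0,0,0,-0.3,0,-0.5,-1,0,0,0,-0.3,0,-0.5,-1]}}

```text
clock: 25.2
position: [0.4819, 0.1106, 0.2746]
orientation: [0.693, 0.721, 0.001, 0.001]
force: [0.1, 0.1, 0.6]
grip_width: 0.0001
grasp_force: 0.0
```

Run:
```python
from h import *
o=monitor.get_obs(); print(o["clock"],o["position"],o["force"])
a,b=get_image("scene"),get_image("side")
f=cv2.resize(a["frame"][150:310,190:400],(790,600),interpolation=cv2.INTER_CUBIC)
cv2.imwrite("pics/p7.png",f)
x=np.array([-.043,.999,0]);k=np.array([.484,.0935,0])+x*(.002+.11*np.cos(.08))+[0,0,.105+.11*np.sin(.08)]
for n,im in(("scene",a),("side",b)):
    q=proj(im,k); g=cv2.cvtColor(im["frame"],cv2.COLOR_BGR2GRAY); x0,y0=(q-18).astype(int)
    m=(g[y0:y0+36,x0:x0+36]<45).astype(np.uint8); M=cv2.moments(m); print(n,"expected knob",q.round(1),"dark blob",round(M["m10"]/M["m00"]+x0,1),round(M["m01"]/M["m00"]+y0,1),m.sum())
```

```text
25.2 [0.48191069 0.11061057 0.27456535] [0.14161345 0.10698502 0.59438194]Traceback (most recent call last):
  File "<stdin>", line 9, in <module>
ZeroDivisionError: float division by zero
```

View pics/p7.png

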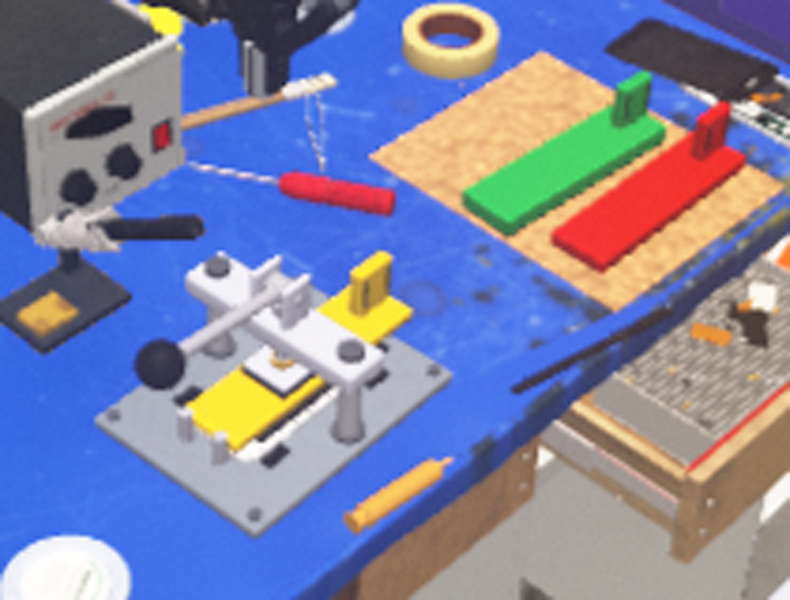

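The lever is down, with the knob at full-image pixel (232,247). Yellow sits at the pins, and green and red are on the mat. I'll check the lever angle and hand in.

Run:
```python
from h import *
a,b=get_image("scene"),get_image("side")
x=np.array([-.043,.999,0])
for n,im in(("scene",a),("side",b)):
    c=cv2.HoughCircles(cv2.cvtColor(cv2.resize(im["frame"][225:300,205:280],None,fx=4,fy=4,interpolation=cv2.INTER_CUBIC),cv2.COLOR_BGR2GRAY),cv2.HOUGH_GRADIENT,1,50,param1=80,param2=15,minRadius=18,maxRadius=34)
    print(n,[] if c is None else (c[0][:2]/4+[205,225,0]).round(1).tolist())
    for t in(.05,.08,.15,.25):
        k=np.array([.484,.0935,0])+x*(.002+.11*np.cos(t))+[0,0,.105+.11*np.sin(t)]; print(t,proj(im,k).round(1))
```

```text
scene [[232.6, 247.1, 6.8], [265.1, 247.6, 7.5]]
0.05 [231.9 247.4]
0.08 [231.9 246.4]
0.15 [232.1 243.8]
0.25 [232.6 239.9]
side [[240.4, 271.4, 8.1], [269.6, 269.9, 7.5]]
0.05 [240.5 273.6]
0.08 [240.4 272.3]
0.15 [240.5 269. ]
0.25 [240.8 264.2]
```

The lever is at about 0.08 rad in both views, which is fully down.

```bash
python3 -c "
from workcell import manip
print(manip.hand_in())"
```

```text
the job is handed in; nothing more can be done
None
```

The job is handed in: yellow (thinnest) slid in, red (middle) was blocked at the foot, so green was not tried; yellow is home at the pins, red and green are on the mat, and the lever is fully down, though one push on the knob peaked at about 50 N at the wrist as it reached its stop.

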